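Change the kitchen gas over to the reserve cylinder

ROBOT

A 7-joint arm with a two-finger parallel gripper is mounted at the origin on the work surface. World frame = base frame: x ahead of the robot, y to its left, z up, the work surface at z = 0. Lengths are in m, angles in rad, forces in N, time in s.
With the tool pointing down it reaches from about 0.425 to 0.875 m from the base axis. Payload 4.7 kg.
Tool frame: the origin (TCP) lies at the very end of the fingers, on their centre line; the grasp point (between the pads) lies 19 mm behind it; z points along the fingers, y is the line along which they close (so a half turn about z gives the same grasp; the last joint's range is limited). The gripper opens to 87 mm and grips with 3 to 60 N. Pads are 19 mm wide; open, the fingers measure 117 mm over their backs; the gripper's body (75 mm by 190 mm) begins 51 mm behind the grasp point.
Start: joints at [1.344, 0.321, -0.07, 1.45, 0.023, 1.371, -0.057], TCP at [0.155, -0.631, 0.223] pointing down, gripper open.
Joint ranges: [-2.86, 2.86], [-0.3, 2.09], [-1.38, 1.24], [0.06, 2.45], [-1.56, 4.7], [0.09, 2.05], [-2.69, 2.69]. Speed limits (rad/s): [2.57, 2.57, 3.14, 3.14, 3.14, 3.14, 3.14].

INTERFACE

Orientations are given as a rotation vector (axis times angle).
In Python, from bench import ctrl gives the robot as it stands.
- The arm moves only by the shell command python3 -m jog 'ROWS' [FORCE]. ROWS is JSON, a list that holds one entry, the list of rows, each a list of 7 numbers: the shift along the tool's x, y, z in mm, then the turn, a rotation vector about the tool's x, y, z in degrees, then the finger opening in mm, from 0 to 87. A call has 1 to 10 rows; each row is the pose to reach, as a shift and turn from the pose commanded when the call began, along the tool's axes at that moment; what a row does not reach only later rows make up. A row lasts 1/10 s, in which the tool goes at most 50 mm and 8.59 degrees, less where a joint would pass 70% of its speed; a pose out of reach is approached as far as the arm can. A call with a gripper value outside its range is refused whole. The fingers move at their own pace and stop on an object; FORCE is the grip in N (left out, the last holds). Time passes only in rows, so rows that repeat a pose let the fingers close. It gives the time, the measured TCP pose, the force, the opening and the grip force at its end, in the units of the state.
- ctrl.get_state(): the state, without advancing time (a new reading comes with each control period).
- ctrl.get_image(name): name is "side" or "top"; returns a dict with "image" (384x512x3 uint8, red, green, blue), "depth" (384x512 float32, m along the optical axis (not along the pixel's ray), 0 where there is no reading), "fov_y" (degrees; the focal length in pixels is half the picture's height over the tangent of half this angle, whatever the lens; pixels are square), "cx", "cy" (the principal point, pixels), "k1" (the pictures are not rectified: a ray, as slopes to the right and down, at radius r is drawn at 1 + k1 r^2 times it, then the intrinsics apply), "rvec" (rotation vector, rad) and "tvec" (3), from world to camera coordinates, as OpenCV has them. Camera axes: x right, y down, z forward; pixel columns grow to the right and rows downward; lengths in m; the calibration is good to about 2 mm. A picture is of the moment at which its call begins.
- ctrl.close_job(): hands the job in; it is judged then, once.
The state is a dict: "time": time; "joint_positions": joint angles; "qd": joint speeds; "joint_torque": joint torques, N m; "position": TCP position; "tool_rot": TCP orientation; "ft_force": force on the tool from outside, world axes, zero at the start; "torque": the same for the moment, N m; "grip_width": opening from 0.0 (shut) to 1.0 (fully open); "grip_force": force on a finger pad.
Only numpy, scipy, OpenCV 4.12 (cv2) and the standard library are available. Lean on these libraries where they do the work, as an engineer would, in place of code of your own. Each camera call takes 0.05 s, during which the arm holds its last target. There are 200 camera calls.

TASK

The gas cylinder in use has run empty, so change the kitchen over to the reserve: shut the lever valve that is open now (its lever lies along the pipe) until the lever points squarely across the pipe, and only then open the other valve until its lever lies fully along the pipe; both must never be open together. The green jarrito stands in the swing of one of the levers: do not let a lever hit it, but lift it out of the way and set it down gently, upright, on the round wooden trivet. Leave the other things on the shelf where they are.

Things in the scene. Friction and masses are not known exactly. Their poses are not given: they have to be found in the camera images.
- manifold: fixed straight 16 mm copper gas pipe on the plaster shelf, 480 mm along its own y axis, axis 45 mm above the shelf (brass fittings up to 62 mm), ends turning down into the shelf. Origin: on the shelf under the pipe's middle; x points across the pipe, away from the robot. A round 94 mm regulator, 84 mm high, sits 115 mm out along +x. The valves sit at y = +140 and -140 mm, in either order.
- valve_spent: brass ball valve of the cylinder that has run empty, at one of the two valve places; open at the start. Origin: on the shelf straight under its stem; y axis along the pipe, x axis across it (away from the robot side). Carries lever_spent.
- valve_reserve: identical brass ball valve of the full reserve cylinder, at the other place; shut at the start. Origin and axes as for valve_spent. Carries lever_reserve.
- lever_spent (a joint): angle of valve_spent's lever about its upright stem: 0 = open stop (lever along the pipe, to the valve's +y), 1.571 = shut stop (across it, to the valve's -x, robot side); grows counter-clockwise from above. Spring detents hold it at both stops: 0.6 N m at first, at most 0.8 (10 N at the grip), none at half-way, then the spring pulls it on to the other stop. Starts at 0.
- lever_reserve (a joint): the same for the lever of valve_reserve. Starts at 1.571 (shut).
- lever_spent_grip (a point): centre of the black sleeve of lever_spent, 85 mm from the stem axis and 95 mm above the shelf; moves with the lever. The sleeve is 82 mm long (from 43 to 125 mm from the stem axis), 20 mm wide, 11 mm high; its length runs along this point's y axis (+y outward). Free space of 30 mm below the sleeve, also when it lies over the pipe.
- lever_reserve_grip (a point): the same for lever_reserve.
- lever_spent_pivot (a point): point on the upright stem axis of lever_spent at the height of the sleeve's centre, 95 mm above the shelf.
- lever_reserve_pivot (a point): the same for lever_reserve.
- jarrito: green glazed clay mug, loose, 0.2 to 0.4 kg, 110 mm high; foot 54 mm across, belly 75 mm (26 to 48 mm up), straight round neck 61 mm across in the top 40 mm, open mouth. Ear handle, 10 mm thick, stands out along its +y to 61 mm from its axis, 35 to 97 mm up. Origin: on its axis half-way up, 55 mm above its foot. Stands on the shelf in the swing of one lever.
- trivet_top (a point): centre of the top face of the round dark wooden trivet, fixed on the shelf: 130 mm across, 12 mm thick.
- molcajete: dark stone mortar on three legs, 160 mm across at the rim, rim 100 mm high, with its pestle leaning in it along its own -x up to 130 mm high, 2.6 kg, loose; to be left alone. Origin: on its axis, at the shelf.
- salt_cellar: red plastic salt cellar with sliding door, 80 x 85 mm, 98 mm high, loose; to be left alone. Origin: centre of its underside.
- spoon_rest: low bamboo spoon rest, 130 mm long (its x axis), 76 mm wide, 18 mm high, loose; it lies under the swing of the lever that the jarrito does not block and is no obstacle there; to be left alone. Origin: centre of its underside.
- whisk_crock: terracotta crock, 78 mm across, 98 mm high, with a small steel whisk standing in it up to 217 mm high and 45 mm off its axis at most; loose; stands beyond the pipe; to be left alone. Origin: centre of its underside.
There are look-alikes about, which are no part of the job. Of the things like the jarrito, leave any that is blue or pink; of the rest the larger one is meant.

How it is judged:
By the outcome, as a careful person would: the job done as asked, in the order asked, and still so for the second after the job is handed in, with the robot touching nothing.
It also fails if it takes over 64 s, if anything falls off the work surface, if the arm or the gripper's body presses on something with over 40 N, if the wrist force passes 120 N, or if a joint passes its speed limit or range.

## Working session

There is one attempt and no reset: what is moved stays moved. The work goes in short steps, Python scripts to look and compute and a shell command to move; the robot and the scene stay as the last step left them, time stands still between calls to the robot, and variables do not carry over. Pictures are saved under pics/ and viewed, at most 10 in all, crops included, and the job is handed in when it is done.

```bash
mkdir -p pics; ls
cat > h.py <<'E'
import numpy as np, cv2
from bench import ctrl
from scipy.spatial.transform import Rotation as R
def cam(n):
    d=ctrl.get_image(n); np.savez('pics/'+n+'.npz',**d); return d
def load(n): return dict(np.load('pics/'+n+'.npz'))
def cloud(d):
    H,W=d['depth'].shape; f=H/2/np.tan(np.radians(float(d['fov_y']))/2)
    K=np.array([[f,0,float(d['cx'])],[0,f,float(d['cy'])],[0,0,1]])
    v,u=np.mgrid[:H,:W]
    p=cv2.undistortPoints(np.stack([u,v],-1).reshape(-1,1,2).astype(np.float64),K,np.array([float(d['k1']),0,0,0])).reshape(H,W,2)
    z=d['depth'][...,None]; P=np.concatenate([p*z,z],-1)
    Rm=R.from_rotvec(np.ravel(d['rvec'])).as_matrix()
    return (P-np.ravel(d['tvec']))@Rm   # world
E
python3 - <<'E'
from h import *
for n in('side','top'):
    d=cam(n); cv2.imwrite(f'pics/{n}0.png',cv2.resize(d['image'][...,::-1],None,fx=1.5,fy=1.5)); P=cloud(d); print(n,d['k1'],d['fov_y'],P[190,256],-R.from_rotvec(np.ravel(d['rvec'])).as_matrix().T@np.ravel(d['tvec']))
print(ctrl.get_state())
E
```

```text
pics
side 0.0030470501503624165 47.12880759928867 [ 0.56113079 -0.015795    0.00711541] [0.22924927 0.73179152 0.9224617 ]
top 0.01153369668280514 47.59762571182175 [0.54269707 0.01676124 0.0013481 ] [0.43371781 0.02012702 1.20161325]
{'time': 0.1, 'joint_positions': array([ 1.34407587,  0.32174311, -0.07009168,  1.45154111,  0.02261874,
        1.37083504, -0.05691037]), 'qd': array([-2.76720051e-04, -9.75628357e-04,  5.60955629e-04, -2.55257805e-03,
       -4.13506493e-04,  8.19202323e-04,  3.09866561e-05]), 'joint_torque': array([-6.83228955e-04, -4.92571843e+01, -4.06190325e-01, -3.13398886e+01,
       -6.41730800e-02,  3.94737802e-02,  8.10496749e-05]), 'position': array([ 0.15485456, -0.6307663 ,  0.22158068]), 'tool_rot': array([-3.11714267e+00, -3.77203972e-01,  5.00356848e-04]), 'ft_force': array([-0.52429795,  0.33347628, -0.72477337]), 'torque': array([ 0.00328282, -0.00416721, -0.00058956]), 'grip_force': 0.0, 'grip_width': 1.001907804447516}
```

View pics/top0.png

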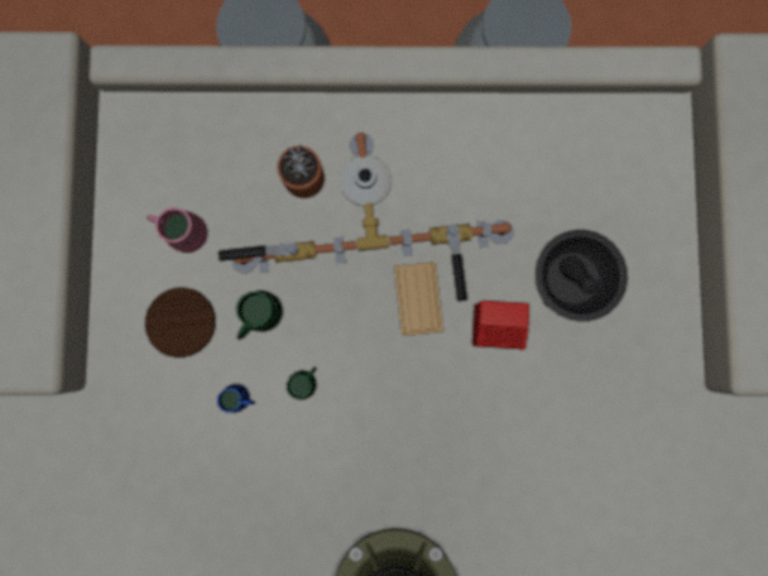

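View pics/side0.png

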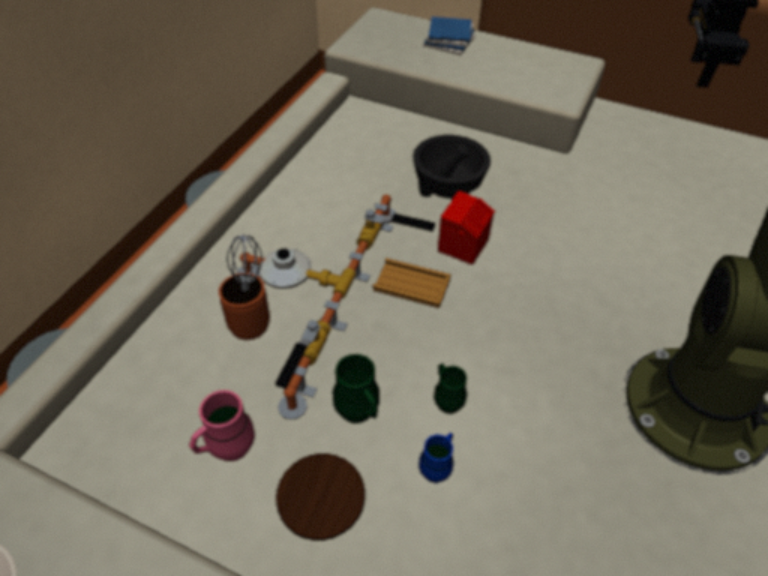

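The top view shows the open lever (spent) at (245,253) along the pipe, pointing left (+y), and the shut lever (reserve) at (460,277), pointing toward the robot.

Possible jarritos in the top view:
- large green (258,312)
- small green (301,384)
- blue (233,398)
- pink (180,228)

I choose the large green one: it isn't blue or pink, it's the larger of the rest, and it stands in the spent lever's swing. The trivet is at (180,322).

Run:
```python
from h import *
d=load('top'); im=d['image'].astype(int); P=cloud(d); s=1.5
d2=load('side');P2=cloud(d2);im2=d2['image'].astype(int)
def box(P,im,x0,y0,x1,y1): 
    sl=np.s_[int(y0/s):int(y1/s),int(x0/s):int(x1/s)]; return P[sl].reshape(-1,3),im[sl].reshape(-1,3)
def circ(q): return cv2.minEnclosingCircle(q[:,:2].astype(np.float32))
def fit(q):
    A=np.c_[2*q[:,:2],np.ones(len(q))]; c=np.linalg.lstsq(A,(q[:,:2]**2).sum(1),rcond=None)[0]; return c[:2],np.sqrt(c[2]+c[:2]@c[:2])
q,c=box(P,im,225,280,295,350); m=(q[:,2]>.1)&(q[:,2]<.12); print('jar rim top',m.sum(),circ(q[m]),np.median(q[m],0),fit(q[m]))
h=(q[:,2]>.03)&(q[:,2]<.102); 
q2,c2=box(P2,im2,325,345,390,430); m=(q2[:,2]>.1)&(q2[:,2]<.12); print('jar rim side',m.sum(),circ(q2[m]),q2[:,2].max())
# handle: pixels far from axis
cc=np.array(circ(q[(q[:,2]>.1)&(q[:,2]<.12)])[0]); r=np.hypot(*(q[:,:2]-cc).T); k=(r>.042)&(r<.068)&(q[:,2]>.05)&(q[:,2]<.105); print('handle',k.sum(),np.median(q[k],0),np.degrees(np.arctan2(*(np.median(q[k],0)[:2]-cc)[::-1])))
q,c=box(P,im,135,275,225,365); m=(c.sum(1)<170)&(q[:,2]<.03)&(q[:,2]>.003); print('trivet',m.sum(),circ(q[m]),np.median(q[m],0))
for n,b in(('spent',(210,235,275,270)),('res',(445,245,475,305))):
    q,c=box(P,im,*b); m=(c.sum(1)<130)&(q[:,2]>.085)&(q[:,2]<.115); print(n,m.sum(),cv2.minAreaRect((q[m,:2]*1000).astype(np.float32)),q[m].mean(0))
for n,b in(('spent',(260,335,310,395)),('res',(385,205,440,235))):
    q,c=box(P2,im2,*b); m=(c.sum(1)<130)&(q[:,2]>.085)&(q[:,2]<.115); print(n+' side',m.sum(),cv2.minAreaRect((q[m,:2]*1000).astype(np.float32)),q[m].mean(0))
for n,u,v in(('pink',180,225),('whisk',300,165),('salt',503,312),('smallgreen',301,384),('blue',233,398),('reg',365,178),('pipeL',320,248),('pipeR',420,238)): print(n,P[int(v/s),int(u/s)])
q=P.reshape(-1,3);c=im.reshape(-1,3); m=(c[:,0]>c[:,2]*1.5)&(abs(q[:,2]-.05)<.008)&(abs(q[:,1])<.35)&(q[:,0]>.5)&(c[:,0]<200)
a=cv2.resize(d['image'][...,::-1][130:280,80:360],None,fx=2.8,fy=2.8,interpolation=2); cv2.imwrite('pics/crop.png',a)
```

```text
jar rim top 143 ((0.49151700735092163, 0.23744988441467285), 0.03252243250608444) [0.49480871 0.23727632 0.10894615] (array([0.4933297 , 0.23625002]), np.float64(0.028263457596573564))
jar rim side 234 ((0.49309197068214417, 0.24041762948036194), 0.03144337981939316) 0.922461696655899
handle 35 [0.45019963 0.26236208 0.07915482] 148.91224578749706
trivet 1627 ((0.47467041015625, 0.38706690073013306), 0.0626254454255104) [0.47310709 0.38781208 0.01101224]
spent 161 ((587.7020874023438, 259.86126708984375), (15.629608154296875, 73.99640655517578), 6.6296820640563965) [0.58808041 0.25946439 0.09974031]
res 155 ((548.1705322265625, -109.8161849975586), (75.8292236328125, 14.44550609588623), 6.196990966796875) [ 0.54790527 -0.10985756  0.10062622]
spent side 225 ((586.3719482421875, 265.1689147949219), (15.939598083496094, 78.31443786621094), 6.878210544586182) [0.58574433 0.267123   0.09988352]
res side 128 ((547.2361450195312, -104.30512237548828), (75.61685180664062, 17.652549743652344), 7.716499328613281) [ 0.54651212 -0.10273674  0.10042651]
pink [0.64109964 0.37364693 0.07220936]
whisk [0.73500717 0.1591833  0.12234394]
salt [ 0.48839888 -0.18350407  0.09724006]
smallgreen [0.3651718  0.16253492 0.05402255]
blue [0.34153001 0.28046526 0.04697972]
reg [0.72411287 0.05121449 0.0857758 ]
pipeL [0.60433228 0.13124475 0.0554518 ]
pipeR [ 0.62344023 -0.04691741  0.05555871]
```

View pics/crop.png

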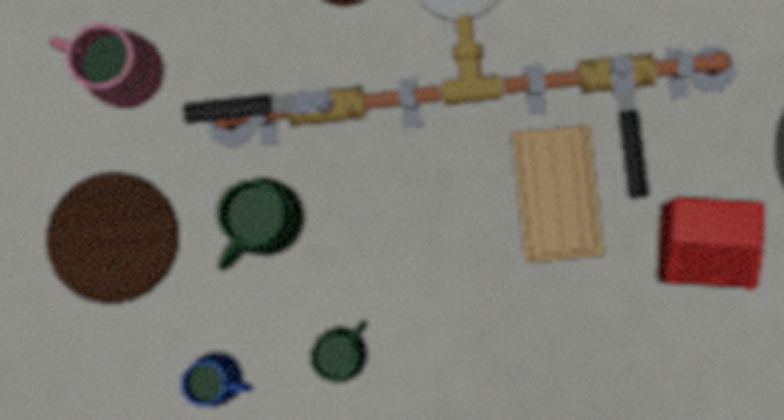

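The crop confirms the large green jarrito at (260,217), with its ear toward the lower left (225,260) at about 145° in world. I'll grip the neck across the ear.

```bash
cat >> h.py <<'E'
def Rt(yaw):  # tool down, tool y at world angle yaw (deg)
    a=np.radians(yaw); y=np.array([np.cos(a),np.sin(a),0]); z=np.array([0,0,-1.]); return np.c_[np.cross(y,z),y,z]
def rel(x,y,z,yaw,p0=None,R0=None):
    s=ctrl.get_state(); p0=s['position'] if p0 is None else p0; R0=R.from_rotvec(s['tool_rot']).as_matrix() if R0 is None else R0
    d=R0.T@(np.array([x,y,z])-p0)*1000; w=R.from_matrix(R0.T@Rt(yaw)).as_rotvec(degrees=True)
    return np.round(np.r_[d,w],1).tolist()
E
python3 -c "
from h import *
print(rel(.6,-.3,.3,-30)); print(rel(.6,-.3,.3,-30,None,None))
p=np.array([.6,-.3,.3]);print(rel(.56,.1,.3,30,p,Rt(-30)));p=np.array([.56,.1,.3]);print(rel(.492,.239,.2,53,p,Rt(30)))"
```

```text
[511.2, -215.2, -78.1, -0.1, -0.0, -46.2]
[511.2, -215.2, -78.1, -0.1, -0.0, -46.2]
[326.4, -234.6, 0.0, 0.0, 0.0, -60.0]
[154.4, 10.6, 100.0, 0.0, 0.0, -23.0]
```

```bash
python3 -m jog '[[[511,-215,-78,0,0,-46,87],[511,-215,-78,0,0,-46,87],[511,-215,-78,0,0,-46,87],[511,-215,-78,0,0,-46,87],[511,-215,-78,0,0,-46,87],[511,-215,-78,0,0,-46,87],[511,-215,-78,0,0,-46,87],[511,-215,-78,0,0,-46,87],[511,-215,-78,0,0,-46,87],[511,-215,-78,0,0,-46,87]]]'; python3 -c "
from h import *
print(rel(.56,.1,.3,30))"
```

```text
time: 1.1
position: [0.5535, -0.3347, 0.2921]
tool_rot: [-2.724, -1.565, 0.001]
ft_force: [0.3, -1.6, 1.1]
grip_width: 1.001
grip_force: 0.0
[378.9, -213.2, -7.9, -0.0, 0.0, -60.2]
```

```bash
python3 -m jog '[[[379,-213,-8,0,0,-60,87],[379,-213,-8,0,0,-60,87],[379,-213,-8,0,0,-60,87],[379,-213,-8,0,0,-60,87],[379,-213,-8,0,0,-60,87],[379,-213,-8,0,0,-60,87],[379,-213,-8,0,0,-60,87],[379,-213,-8,0,0,-60,87],[379,-213,-8,0,0,-60,87],[379,-213,-8,0,0,-60,87]]]'; python3 -c "
from h import *
print(rel(.492,.239,.18,53))"
```

```text
time: 2.1
position: [0.5574, 0.1064, 0.3004]
tool_rot: [-1.56, -2.725, -0.004]
ft_force: [-0.4, -0.0, 0.5]
grip_width: 1.002
grip_force: 0.0
[147.2, 10.6, 120.8, 0.1, -0.1, -22.6]
```

```bash
python3 -m jog '[[[147,10,120,0,0,-23,87],[147,10,120,0,0,-23,87],[147,10,120,0,0,-23,87],[147,10,120,0,0,-23,87],[147,10,120,0,0,-23,87],[147,10,120,0,0,-23,87]]]'
python3 - <<'E'
from h import *
print(rel(.492,.239,.075,53))
d=cam('side');d2=cam('top'); a=np.hstack([cv2.resize(x['image'][...,::-1][v:v+150,u:u+150],(400,400),interpolation=2) for x,v,u in((d,180,150),(d2,130,100))]);cv2.imwrite('pics/a.png',a)
E
```

```text
time: 2.7
position: [0.4942, 0.2308, 0.1795]
tool_rot: [-1.0, -2.977, 0.002]
ft_force: [-0.0, -0.3, 0.2]
grip_width: 1.0
grip_force: 0.0
[6.7, 5.4, 104.5, -0.1, -0.0, -0.1]
```

View pics/a.png

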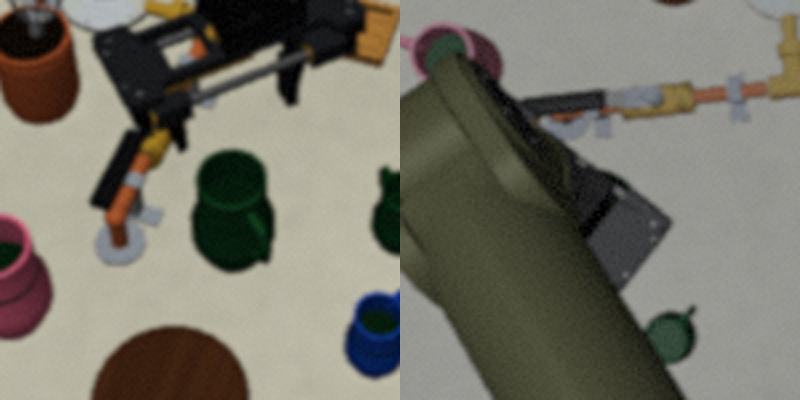

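The left half (side view) shows the open fingers above and on both sides of the green neck at (232,190), with the ear at (265,245) clear of them. I'll descend and grip.

```bash
python3 -m jog '[[[7,5,20,0,0,0,87],[7,5,50,0,0,0,87],[7,5,80,0,0,0,87],[7,5,104,0,0,0,87],[7,5,104,0,0,0,87],[7,5,104,0,0,0,87],[7,5,104,0,0,0,50],[7,5,104,0,0,0,50],[7,5,104,0,0,0,50],[7,5,104,0,0,0,50]]]' 20; python3 -m jog '[[[0,0,0,0,0,0,50],[0,0,0,0,0,0,50],[0,0,0,0,0,0,50],[0,0,-20,0,0,0,50],[0,0,-45,0,0,0,50],[0,0,-80,0,0,0,50],[0,0,-80,0,0,0,50],[0,0,-80,0,0,0,50]]]'; python3 -c "
from h import *
print(rel(.474,.387,.155,53))"
```

```text
time: 3.8
position: [0.4927, 0.2397, 0.077]
tool_rot: [1.002, 2.976, 0.001]
ft_force: [-0.6, -0.0, 2.4]
grip_width: 0.742
grip_force: 20.1
time: 4.6
position: [0.4918, 0.2392, 0.1557]
tool_rot: [1.002, 2.977, -0.001]
ft_force: [-0.8, -0.7, -4.0]
grip_width: 0.742
grip_force: 19.8
[103.5, 107.0, 0.6, -0.0, 0.0, -0.2]
```

```bash
python3 -m jog '[[[30,32,0,0,0,0,50],[65,67,0,0,0,0,50],[95,97,0,0,0,0,50],[103,107,0,0,0,0,50],[103,107,0,0,0,0,50],[103,107,20,0,0,0,50],[103,107,40,0,0,0,50],[103,107,55,0,0,0,50],[103,107,55,0,0,0,50],[103,107,55,0,0,0,50]]]'; python3 -c "
from h import *
print(rel(.474,.387,.089,53))
d=cam('side');cv2.imwrite('pics/b.png',cv2.resize(d['image'][...,::-1][220:384,130:330],None,fx=3,fy=3,interpolation=2))"
```

```text
time: 5.6
position: [0.4749, 0.386, 0.1008]
tool_rot: [-1.003, -2.977, 0.002]
ft_force: [-0.0, 0.5, -2.1]
grip_width: 0.743
grip_force: 19.8
[1.3, 0.2, 11.8, -0.1, -0.0, -0.3]
```

View pics/b.png

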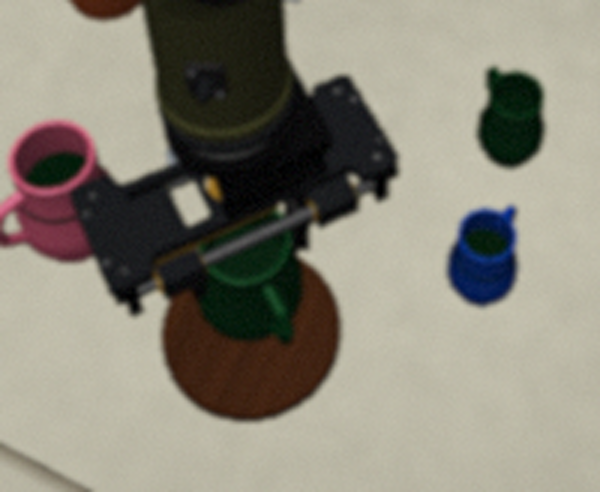

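The picture shows the jarrito upright over the trivet, foot near (250,325), and the gripper clear of the pink mug. I'll lower the last 12 mm slowly.

```bash
python3 -m jog '[[[1,0,3,0,0,0,50],[1,0,5,0,0,0,50],[1,0,7,0,0,0,50],[1,0,8,0,0,0,50],[1,0,9,0,0,0,50],[1,0,10,0,0,0,50],[1,0,10.5,0,0,0,50],[1,0,11,0,0,0,50],[1,0,11.5,0,0,0,50],[1,0,11.5,0,0,0,50]]]'
```

```text
time: 6.65
position: [0.4745, 0.3873, 0.0905]
tool_rot: [1.002, 2.976, -0.001]
ft_force: [0.2, -2.4, 5.4]
grip_width: 0.747
grip_force: 20.2
```

```bash
python3 -m jog '[[[0,0,0,0,0,0,70],[0,0,0,0,0,0,75],[0,0,0,0,0,0,87],[0,0,0,0,0,0,87],[0,0,-20,0,0,0,87],[0,0,-60,0,0,0,87],[0,0,-110,0,0,0,87],[0,0,-110,0,0,0,87],[0,0,-110,0,0,0,87]]]'
python3 - <<'E'
from h import *
d=cam('top');P=cloud(d)
c=np.array([.474,.387]); q=P.reshape(-1,3); m=(np.hypot(*(q[:,:2]-c).T)<.09)&(abs(q[:,2]-.122)<.008); print(m.sum(),cv2.minEnclosingCircle(q[m,:2].astype(np.float32)) if m.any() else '')
# spent lever pregrasp: 70mm along lever
u=np.array([-.115,.993]); piv=np.array([.5965,.1785]); g=piv+.08*u; print(g,rel(*g,.19,6.6))
E
```

```text
time: 7.55
position: [0.4743, 0.3885, 0.2009]
tool_rot: [1.001, 2.976, 0.004]
ft_force: [-0.0, -0.3, -0.7]
grip_width: 0.999
grip_force: 0.0
77 ((0.4816873371601105, 0.3777735233306885), 0.03001430258154869)
[0.5873  0.25794] [-168.7, -34.6, 9.4, -0.0, 0.0, 46.2]
```

```bash
python3 -m jog '[[[-168,-35,0,0,0,46,50],[-168,-35,0,0,0,46,50],[-168,-35,0,0,0,46,50],[-168,-35,0,0,0,46,50],[-168,-35,0,0,0,46,50],[-168,-35,0,0,0,46,50],[-168,-35,0,0,0,46,50],[-168,-35,0,0,0,46,50]]]'
python3 - <<'E'
from h import *
print(rel(.5873,.258,.078,6.6))
d=cam('top');P=cloud(d);q=P.reshape(-1,3);c=np.array([.474,.387])
m=(np.hypot(*(q[:,:2]-c).T)<.09)&(abs(q[:,2]-.122)<.008); print(m.sum(),cv2.minEnclosingCircle(q[m,:2].astype(np.float32)))
e=cam('side'); a=np.hstack([cv2.resize(x['image'][...,::-1][v:v+150,w:w+150],(400,400),interpolation=2) for x,v,w in((e,200,130),(d,130,80))]);cv2.imwrite('pics/c.png',a)
# arc rows from (.5873,.258) yaw 6.6
piv=np.array([.5965,.1785]); 
def arc(piv,r,a0,a1,off,n):
    f=lambda a:np.r_[piv+r*np.array([np.cos(np.radians(a)),np.sin(np.radians(a))]),.078]
    for a in np.linspace(a0,a1,n+1)[1:]: print(np.round(rel(*f(a),a+off,f(a0),Rt(a0+off))).tolist())
print('spent');arc(piv,.08,96.6,141.6,-90,9);arc(piv,.08,141.6,188.6,-90,9)
E
```

```text
time: 8.4
position: [0.5858, 0.258, 0.1982]
tool_rot: [-2.083, -2.35, 0.003]
ft_force: [-0.4, 0.3, -1.1]
grip_width: 0.581
grip_force: 0.0
[-0.0, 1.7, 120.2, -0.1, 0.0, 0.3]
102 ((0.47801268100738525, 0.38115981221199036), 0.030392961576581)
spent
[-0.0, -7.0, 0.0, 0.0, 0.0, -5.0]
[-1.0, -14.0, 0.0, 0.0, 0.0, -10.0]
[-3.0, -21.0, 0.0, 0.0, 0.0, -15.0]
[-5.0, -27.0, 0.0, 0.0, 0.0, -20.0]
[-8.0, -34.0, 0.0, 0.0, 0.0, -25.0]
[-11.0, -40.0, 0.0, 0.0, 0.0, -30.0]
[-14.0, -46.0, 0.0, 0.0, 0.0, -35.0]
[-19.0, -51.0, 0.0, 0.0, 0.0, -40.0]
[-23.0, -57.0, 0.0, 0.0, 0.0, -45.0]
[-0.0, -7.0, 0.0, 0.0, 0.0, -5.0]
[-1.0, -14.0, 0.0, 0.0, 0.0, -10.0]
[-3.0, -22.0, 0.0, 0.0, 0.0, -16.0]
[-5.0, -28.0, 0.0, 0.0, 0.0, -21.0]
[-8.0, -35.0, 0.0, 0.0, 0.0, -26.0]
[-12.0, -42.0, 0.0, 0.0, 0.0, -31.0]
[-16.0, -48.0, 0.0, 0.0, 0.0, -37.0]
[-20.0, -53.0, 0.0, 0.0, 0.0, -42.0]
[-25.0, -58.0, 0.0, 0.0, 0.0, -47.0]
```

View pics/c.png

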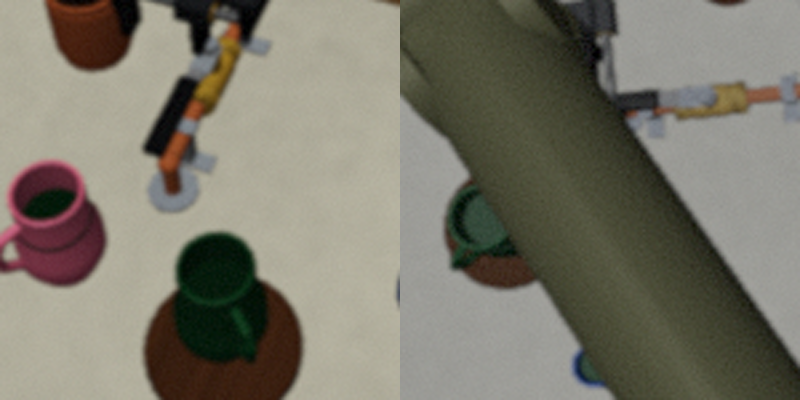

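The jarrito stands upright on the trivet (side view, mug at (220,300), trivet around it). The fingers are above the spent lever's sleeve at (175,115). Next I descend, grip the sleeve lightly and swing it.

```bash
python3 -m jog '[[[0,2,40,0,0,0,50],[0,2,80,0,0,0,50],[0,2,110,0,0,0,50],[0,2,120,0,0,0,50],[0,2,120,0,0,0,50],[0,2,120,0,0,0,10],[0,2,120,0,0,0,10],[0,2,120,0,0,0,10],[0,2,120,0,0,0,10],[0,2,120,0,0,0,10]]]' 15
```

```text
time: 9.5
position: [0.5902, 0.2587, 0.0806]
tool_rot: [2.085, 2.347, 0.005]
ft_force: [3.1, 2.0, -0.6]
grip_width: 0.229
grip_force: 15.0
```

```bash
python3 -m jog '[[[0,-7,0,0,0,-5,10],[-1,-14,0,0,0,-10,10],[-3,-21,0,0,0,-15,10],[-5,-27,0,0,0,-20,10],[-8,-34,0,0,0,-25,10],[-11,-40,0,0,0,-30,10],[-14,-46,0,0,0,-35,10],[-19,-51,0,0,0,-40,10],[-23,-57,0,0,0,-45,10]]]' 25
```

```text
time: 10.4
position: [0.537, 0.2283, 0.0802]
tool_rot: [1.022, 2.966, 0.003]
ft_force: [7.4, -0.8, -4.8]
grip_width: 0.224
grip_force: 25.0
```

```bash
python3 -m jog '[[[0,-7,0,0,0,-5,10],[-1,-14,0,0,0,-10,10],[-3,-22,0,0,0,-16,10],[-5,-28,0,0,0,-21,10],[-8,-35,0,0,0,-26,10],[-12,-42,0,0,0,-31,10],[-16,-48,0,0,0,-37,10],[-20,-53,0,0,0,-42,10],[-25,-58,0,0,0,-47,10],[-25,-58,0,0,0,-47,10]]]'
```

```text
time: 11.4
position: [0.5208, 0.1711, 0.0807]
tool_rot: [-0.241, 3.126, 0.012]
ft_force: [7.4, 7.4, -6.6]
grip_width: 0.222
grip_force: 25.4
```

```bash
python3 -m jog '[[[0,0,0,0,0,0,50],[0,0,0,0,0,0,50],[0,0,0,0,0,0,50],[0,0,0,0,0,0,50],[0,0,-40,0,0,0,50],[0,0,-80,0,0,0,50],[0,0,-120,0,0,0,50],[0,0,-120,0,0,0,50],[0,0,-120,0,0,0,50]]]'
python3 - <<'E'
from h import *
u=np.array([-.993,-.115]); piv=np.array([.632,-.0976]); g=piv+.075*u; print(g,rel(*g,.2,96.6))
E
```

```text
time: 12.3
position: [0.5188, 0.1676, 0.2003]
tool_rot: [-0.24, 3.131, -0.002]
ft_force: [0.3, 1.0, -0.2]
grip_width: 0.574
grip_force: 0.0
[ 0.557525 -0.106225] [3.5, -276.5, 0.6, -0.1, 0.1, 2.2]
```

```bash
python3 -m jog '[[[3,-276,0,0,0,2,50],[3,-276,0,0,0,2,50],[3,-276,0,0,0,2,50],[3,-276,0,0,0,2,50],[3,-276,0,0,0,2,50],[3,-276,0,0,0,2,50],[3,-276,0,0,0,2,50],[3,-276,0,0,0,2,50],[3,-276,0,0,0,2,50]]]'
python3 - <<'E'
from h import *
print(rel(.5575,-.1062,.078,96.6))
d=cam('top');e=cam('side');s=1.5
P=cloud(d);q=P.reshape(-1,3);c=d['image'].reshape(-1,3).astype(int)
m=(c.sum(1)<130)&(q[:,2]>.085)&(q[:,2]<.11)&(abs(q[:,0]-.515)<.07)&(abs(q[:,1]-.17)<.06); print(m.sum(),cv2.minAreaRect((q[m,:2]*1000).astype(np.float32)))
P=cloud(e);q=P.reshape(-1,3);c=e['image'].reshape(-1,3).astype(int)
m=(c.sum(1)<130)&(q[:,2]>.085)&(q[:,2]<.11)&(abs(q[:,0]-.515)<.07)&(abs(q[:,1]-.17)<.06); print(m.sum(),cv2.minAreaRect((q[m,:2]*1000).astype(np.float32)))
cv2.imwrite('pics/d.png',np.hstack([cv2.resize(x['image'][...,::-1][v:v+200,w:w+200],(400,400),interpolation=2) for x,v,w in((e,110,150),(d,120,160))]))
E
```

```text
time: 13.2
position: [0.5571, -0.1034, 0.1989]
tool_rot: [0.19, -3.134, -0.002]
ft_force: [0.1, 0.5, 0.5]
grip_width: 0.574
grip_force: 0.0
[-0.2, -3.0, 120.9, 0.1, -0.1, 0.3]
79 ((515.7341918945312, 166.0738525390625), (71.84752655029297, 11.886580467224121), 4.9559712409973145)
204 ((513.5416259765625, 173.45428466796875), (77.96063995361328, 19.66766357421875), 4.981199264526367)
```

View pics/d.png

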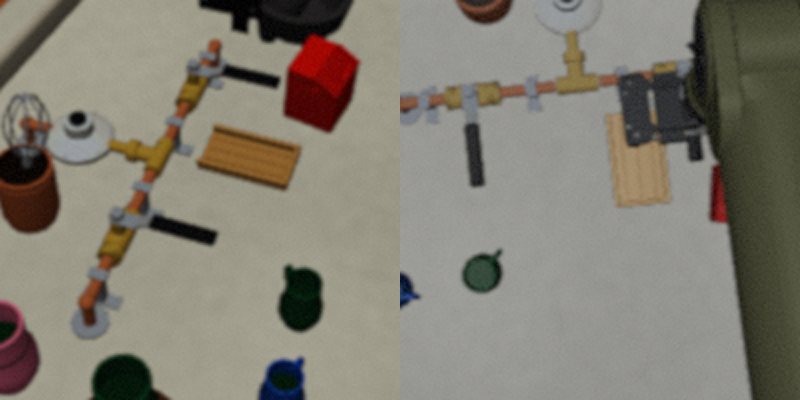

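The spent lever now points across the pipe (side view, (185,230); top view, (475,155)), parallel to the reserve lever. The gripper is over the reserve sleeve. Now I grip that one.

```bash
python3 -m jog '[[[0,-3,40,0,0,0,50],[0,-3,80,0,0,0,50],[0,-3,110,0,0,0,50],[0,-3,120,0,0,0,50],[0,-3,120,0,0,0,50],[0,-3,120,0,0,0,10],[0,-3,120,0,0,0,10],[0,-3,120,0,0,0,10],[0,-3,120,0,0,0,10],[0,-3,120,0,0,0,10]]]' 25
python3 - <<'E'
from h import *
piv=np.array([.632,-.0976])
def arc(piv,r,a0,a1,off,n):
    f=lambda a:np.r_[piv+r*np.array([np.cos(np.radians(a)),np.sin(np.radians(a))]),.078]
    for a in np.linspace(a0,a1,n+1)[1:]: print(np.round(rel(*f(a),a+off,f(a0),Rt(a0+off))).tolist())
arc(piv,.075,186.6,141.6,-90,9);arc(piv,.075,141.6,94.6,-90,9)
E
```

```text
time: 14.3
position: [0.5583, -0.1065, 0.0805]
tool_rot: [-0.187, 3.135, 0.003]
ft_force: [-0.2, 2.0, 3.7]
grip_width: 0.227
grip_force: 25.0
[-0.0, 6.0, 0.0, 0.0, 0.0, 5.0]
[-1.0, 13.0, 0.0, 0.0, 0.0, 10.0]
[-3.0, 19.0, 0.0, 0.0, 0.0, 15.0]
[-4.0, 26.0, 0.0, 0.0, 0.0, 20.0]
[-7.0, 32.0, 0.0, 0.0, 0.0, 25.0]
[-10.0, 38.0, 0.0, 0.0, 0.0, 30.0]
[-14.0, 43.0, 0.0, 0.0, 0.0, 35.0]
[-18.0, 48.0, 0.0, 0.0, 0.0, 40.0]
[-22.0, 53.0, 0.0, 0.0, 0.0, 45.0]
[-0.0, 7.0, 0.0, 0.0, 0.0, 5.0]
[-1.0, 14.0, 0.0, 0.0, 0.0, 10.0]
[-3.0, 20.0, 0.0, 0.0, 0.0, 16.0]
[-5.0, 27.0, 0.0, 0.0, 0.0, 21.0]
[-8.0, 33.0, 0.0, 0.0, 0.0, 26.0]
[-11.0, 39.0, 0.0, 0.0, 0.0, 31.0]
[-15.0, 45.0, 0.0, 0.0, 0.0, 37.0]
[-19.0, 50.0, 0.0, 0.0, 0.0, 42.0]
[-24.0, 55.0, 0.0, 0.0, 0.0, 47.0]
```

Run:
```python
from h import *
e=load('side');P=cloud(e);q=P.reshape(-1,3);c=e['image'].reshape(-1,3).astype(int)
for x,y in((.514,.17),(.547,-.104)):
    for t in(110,150):
        m=(c.sum(1)<t)&(q[:,2]>.09)&(q[:,2]<.112)&(abs(q[:,0]-x)<.06)&(abs(q[:,1]-y)<.025); v=cv2.fitLine(q[m,:2].astype(np.float32),cv2.DIST_HUBER,0,.01,.01).ravel(); print(m.sum(),np.degrees(np.arctan(v[1]/v[0])),q[m].mean(0))
```

```text
187 6.115796 [0.51318147 0.17403946 0.10062314]
209 6.3608117 [0.51360148 0.17400826 0.10049341]
118 5.414252 [ 0.54573325 -0.10262673  0.10078873]
136 4.618056 [ 0.54623866 -0.1026049   0.10054446]
```

The two levers are parallel within the noise, so the spent valve is fully shut. I'll open the reserve.

```bash
python3 -m jog '[[[0,6,0,0,0,5,10],[-1,13,0,0,0,10,10],[-3,19,0,0,0,15,10],[-4,26,0,0,0,20,10],[-7,32,0,0,0,25,10],[-10,38,0,0,0,30,10],[-14,43,0,0,0,35,10],[-18,48,0,0,0,40,10],[-22,53,0,0,0,45,10]]]'
```

```text
time: 15.2
position: [0.5736, -0.0527, 0.0801]
tool_rot: [-1.032, -2.967, 0.001]
ft_force: [0.4, -0.1, 1.3]
grip_width: 0.221
grip_force: 25.0
```

```bash
python3 -m jog '[[[0,7,0,0,0,5,10],[-1,14,0,0,0,10,10],[-3,20,0,0,0,16,10],[-5,27,0,0,0,21,10],[-8,33,0,0,0,26,10],[-11,39,0,0,0,31,10],[-15,45,0,0,0,37,10],[-19,50,0,0,0,42,10],[-24,55,0,0,0,47,10],[-24,55,0,0,0,47,10]]]'
```

```text
time: 16.2
position: [0.6233, -0.0246, 0.0801]
tool_rot: [-2.124, -2.309, 0.011]
ft_force: [-11.3, -0.3, 10.0]
grip_width: 0.228
grip_force: 25.1
```

Release, rise, and retreat toward the right to clear the view.

```bash
python3 -m jog '[[[0,0,0,0,0,0,50],[0,0,0,0,0,0,50],[0,0,0,0,0,0,50],[0,0,0,0,0,0,50],[0,0,-40,0,0,0,50],[0,0,-80,0,0,0,50],[0,0,-130,0,0,0,50],[0,0,-180,0,0,0,50],[0,0,-200,0,0,0,50],[0,0,-200,0,0,0,50]]]'; python3 -c "
from h import *
print(rel(.5,-.4,.3,-38))"
```

```text
time: 17.2
position: [0.6286, -0.0244, 0.2843]
tool_rot: [2.122, 2.308, 0.008]
ft_force: [0.4, 0.0, -0.4]
grip_width: 0.574
grip_force: 0.0
[-363.5, -159.4, -16.5, 0.5, -0.1, 42.8]
```

```bash
python3 -m jog '[[[-363,-160,-17,0,0,43,50],[-363,-160,-17,0,0,43,50],[-363,-160,-17,0,0,43,50],[-363,-160,-17,0,0,43,50],[-363,-160,-17,0,0,43,50],[-363,-160,-17,0,0,43,50],[-363,-160,-17,0,0,43,50],[-363,-160,-17,0,0,43,50],[-363,-160,-17,0,0,43,50],[-363,-160,-17,0,0,43,50]]]'
python3 - <<'E'
from h import *
for n in('top','side'):
    e=cam(n);P=cloud(e);q=P.reshape(-1,3);c=e['image'].reshape(-1,3).astype(int)
    for x,y,a,b in((.514,.17,.06,.025),(.622,-.013,.025,.06)):
        m=(c.sum(1)<120)&(q[:,2]>.09)&(q[:,2]<.112)&(abs(q[:,0]-x)<a)&(abs(q[:,1]-y)<b); v=cv2.fitLine(q[m,:2].astype(np.float32),cv2.DIST_HUBER,0,.01,.01).ravel(); print(m.sum(),np.degrees(np.arctan2(v[1],v[0])),q[m].mean(0))
    cv2.imwrite('pics/e_%s.png'%n,e['image'][...,::-1])
a=np.hstack([cv2.imread('pics/e_%s.png'%n)[60:310,50:410] for n in('top','side')]);cv2.imwrite('pics/e.png',a)
E
```

```text
time: 18.2
position: [0.496, -0.4013, 0.2947]
tool_rot: [-2.826, -1.366, 0.001]
ft_force: [-0.1, 1.1, -0.2]
grip_width: 0.573
grip_force: 0.0
118 5.8793945 [0.51538171 0.16618095 0.09993955]
173 -83.08255 [ 0.62036236 -0.01746598  0.10046584]
204 6.9747114 [0.51332009 0.1740395  0.10073242]
131 -83.97165 [ 0.61816297 -0.01042782  0.10028009]
```

View pics/e.png

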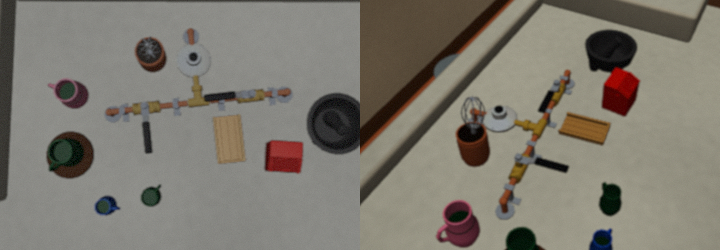

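The final picture shows the spent lever across the pipe at (147,137), the reserve lever along it at (220,97), the jarrito on the trivet at (65,152), and everything else in place.

```bash
python3 -c "
from bench import ctrl
print(ctrl.close_job())"
```

```text
the job is handed in; nothing more can be done
None
```

The job is handed in, at about 18 s of the 64 s: the spent valve was shut first and then the reserve opened, both levers measuring within about 1° of their stops, and the jarrito stands upright on the trivet with everything else left in place.

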